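# Sweep the ring bands into the sorting tray's trough and shut its flap

### The job

Ring bands and solid disc blanks came out of the tumbler mixed and lie on the sorting tray. With the closed fingers sweep the three ring bands across the plate into the tray's trough, leaving the two solid discs lying where they are, then swing the trough's flap over and press it fully shut on them. Push only: pinch or pick up nothing, do not press hard on the pieces, and leave the things beside the tray alone.

Things in the scene. Friction and masses are not known exactly. Their poses are not given: they have to be found in the camera images.
- tray: grey sorting tray on rubber feet; it does not move. 252 mm long (its x), 220 wide (its y); origin on the bench under its middle, z up. Flat plate, top 30 mm above the origin, x -121 to 121 mm, y -105 to 61 mm, with a rim up to 40 mm high along both ends and the -y side (a gap with a pouring lip, out to y -131, at the -x, -y corner). No rim at +y: there the plate drops into the trough
- plate_edge (a point): middle of the plate's straight edge over the trough, at the plate's top; axes as the tray's: bands are swept along +y over this edge
- trough_floor (a point): middle of the floor of the trough, a sunk channel beside the plate: 242 mm long (tray x), 44 mm wide (tray y 61 to 105 mm), floor 8 mm above the bench, 22 mm below the plate and the top of its walls
- flap_hinge (a point): middle of the flap's hinge axis, which runs along the tray's x on the trough's outer (+y) wall, 33.5 mm above the bench
- flap (a joint): angle of the trough's aluminium flap (rad): 0 = shut flat over the trough, 1.57 = upright; starts at 1.8 to 2.3, leaning outward (+y); stop at 2.35. A plate 246 mm long (tray x), 3 mm thick, its free edge 49.5 mm from the hinge and turned up by 5 mm. Stiff hinge: it stays where it is left (about 1 N at the edge moves it) and must be pressed down to shut
- flap_edge (a point): middle of the flap's free edge, 49.5 mm from the hinge axis
- band_1: plain brass ring band lying flat on the tray's plate, open in the middle: 24 mm outside, 18 mm inside, 7 mm high, about 12 g; origin in the centre of its underside. The five brass pieces lie in mixed order, at least 38 mm apart along the tray's x, each with its own free lane to the trough
- band_2: plain brass ring band lying flat on the tray's plate, open in the middle: 24 mm outside, 18 mm inside, 7 mm high, about 12 g; origin in the centre of its underside
- band_3: plain brass ring band lying flat on the tray's plate, open in the middle: 24 mm outside, 18 mm inside, 7 mm high, about 12 g; origin in the centre of its underside
- disc_1: solid brass disc blank (no hole) lying flat on the tray's plate: 24 mm across, 6 mm high, 22 g; origin in the centre of its underside
- disc_2: solid brass disc blank (no hole) lying flat on the tray's plate: 24 mm across, 6 mm high, 22 g; origin in the centre of its underside
- dapping_block: steel doming block, a 45 mm cube with round hollows, beside the tray; bystander, leave it alone. Origin at the centre of its underside
- tweezers: steel tweezers lying on edge, 126 mm long, 14 mm wide, 9 mm high, beside the tray; bystander, leave it alone. Origin at the centre of its underside
- punch_3: plain steel punch rod lying down, 74 mm long, 8 mm thick, beside the tray; bystander, leave it alone. Origin at the centre of its underside
- spool_2: spool of thread standing on its flange, 44 mm across, 46 mm high, beside the tray; bystander, leave it alone. Origin at the centre of its underside

How it is judged:
By the outcome, as a careful person would: the job done as asked, in the order asked, and still so for the second after the job is handed in, with the robot touching nothing.
It also fails if it takes over 56 s, if anything falls off the work surface, if the arm or the gripper's body presses on something with over 40 N, if the wrist force passes 120 N, or if a joint passes its speed limit or range.

### The arm

A 7-joint arm with a two-finger parallel gripper is mounted at the origin on a cart in front of the work surface, level with it; the furniture and walls round the work are solid. World frame = base frame: x ahead of the robot, y to its left, z up, the work surface at z = 0. Lengths are in m, angles in rad, forces in N, time in s.
With the tool pointing down it reaches from about 0.425 to 0.95 m from the base axis. Payload 4.7 kg.
Tool frame: the origin (TCP) lies between the finger pads; the fingertips stand 11 mm ahead of it and the grasp point (between the pads) lies 8 mm behind it; z points along the fingers, y is the direction in which the jaws open and shut (so a half turn about z gives the same grasp; the last joint's range is limited). The gripper opens to 85 mm and grips with 20 to 120 N. Pads are 22 mm wide; open, the fingers measure 114 mm over their backs; the gripper's body (76 mm by 85 mm) begins 54 mm behind the grasp point. The pads swing forward as they close: fully open they stand 13 mm farther back than shut.
Start: joints at [1.115, 0.469, -0.049, 1.532, 0.024, 1.141, -0.082], TCP at [0.279, -0.614, 0.242] pointing down, gripper open.
Joint ranges: [-2.59, 2.59], [-0.33, 1.99], [-1.39, 1.29], [0.1, 2.45], [-1.04, 4.18], [0.21, 1.99], [-2.66, 2.66]. Speed limits (rad/s): [2.57, 2.57, 3.14, 3.14, 3.14, 3.14, 3.14].

### API

Orientations are given as a 3x3 rotation matrix whose columns are the frame's x, y, z axes.
In Python, from station import observe, imaging, r gives the robot as it stands.
- The arm moves only by the tool move_arm, never from a script. Its argument "targets" is a list of rows, each an object of numbers: "dx", "dy", "dz": the shift along the tool's x, y, z in cm; "wx", "wy", "wz": the turn, a rotation vector about the tool's x, y, z in degrees. In form: [{"dx": .., "dy": .., "dz": .., "wx": .., "wy": .., "wz": ..}, ...]. A call has 1 to 5 rows; each row is the pose to reach, as a shift and turn from the pose measured when the call began, along the tool's axes at that moment; what a row does not reach only later rows make up. A row lasts 1/12 s, in which the tool goes at most 41.7 mm and 7.16 degrees, less where a joint would pass 70% of its speed; a pose out of reach is approached as far as the arm can. A call with a gripper value outside its range is refused whole. "jaw" is the opening in per cent of the stroke, from 0 (shut) to 100 (fully open), set as the call begins (left out, the last holds). The fingers move at their own pace and stop on an object; "grip_force" is the grip in N (left out, the last holds). Time passes only in rows, so rows that repeat a pose let the fingers close. It gives the time, the measured TCP pose, the force and the opening at its end, in the units of the state.
- observe(): the state, without advancing time (a new reading comes with each control period).
- imaging.capture(name): name is "scene" or "top"; returns a dict with "img" (420x560x3 uint8, red, green, blue), "fx", "fy", "cx", "cy" (pixels), "k1" (the pictures are not rectified: a ray, as slopes to the right and down, at radius r is drawn at 1 + k1 r^2 times it, then the intrinsics apply), "R" (3x3) and "t" (3): a world point X has camera coordinates R X + t. Camera axes: x right, y down, z forward; pixel columns grow to the right and rows downward; lengths in m; the calibration is good to about 2 mm. A picture is of the moment at which its call begins. There is no depth.
- r.close_job(): hands the job in, once; it reports no verdict.
The state is a dict: "time": time; "joint_pos": joint angles; "qd": joint speeds; "tau": joint torques, N m; "tool_pos": TCP position; "orientation": TCP orientation; "wrist_force": force on the tool from outside, world axes, zero at the start; "moment": the same for the moment, N m; "grip_width": finger opening in m.
Only numpy, scipy, OpenCV 4.12 (cv2) and the standard library are available. Lean on these libraries where they do the work, as an engineer would, in place of code of your own. Each camera call takes 0.05 s, during which the arm holds its last target. There are 200 camera calls.

## Working session

There is one attempt and no reset: what is moved stays moved. The work goes in short steps, Python scripts to look and compute and a tool call to move; the robot and the scene stay as the last step left them, time stands still between calls to the robot, and variables do not carry over. Pictures are saved under pics/ and viewed, about 8 in all and at most 12, crops included, and the job is handed in when it is done.

Besides the shell and the picture viewer there is one more tool, called as a command line: name --argument value ..., lists and objects as JSON in quotes. move_arm: Moves the arm, as the interface text tells. Its arguments: {"type":"object","properties":{"targets":{"type":"array","items":{"type":"object","properties":{"dx":{"type":"number"},"dy":{"type":"number"},"dz":{"type":"number"},"wx":{"type":"number"},"wy":{"type":"number"},"wz":{"type":"number"}}}},"jaw":{"type":"number"},"grip_force":{"type":"number"}},"required":["targets"]}

```bash
mkdir -p pics; ls
python3 - <<'E'
from station import observe, imaging, r
import cv2,numpy as np
s=observe(); print({k:np.round(v,3).tolist() for k,v in s.items()})
for n in("scene","top"):
    c=imaging.capture(n); cv2.imwrite(f"pics/{n}0.png",cv2.cvtColor(c["img"],cv2.COLOR_RGB2BGR))
    print(n,c["fx"],c["fy"],c["cx"],c["cy"],c["k1"],np.round(c["R"],3).tolist(),np.round(c["t"],3))
E
```

```text
pics
{'time': 0.0, 'joint_pos': [1.115, 0.469, -0.049, 1.534, 0.024, 1.141, -0.082], 'qd': [0.0, -0.0, -0.001, 0.0, -0.001, -0.0, 0.001], 'tau': [0.0, -51.031, -0.046, -23.771, 0.011, 0.007, -0.0], 'tool_pos': [0.279, -0.614, 0.241], 'orientation': [[0.91, 0.414, -0.001], [0.414, -0.91, 0.002], [-0.0, -0.002, -1.0]], 'wrist_force': [-1.174, 0.025, 0.208], 'moment': [-0.069, -0.029, 0.008], 'grip_width': 0.085}
scene 449.07563376946047 449.07563376946047 276.49494602936073 208.35700425779675 -0.036853317620614744 [[0.655, -0.755, -0.018], [-0.53, -0.443, -0.723], [0.538, 0.483, -0.691]] [-0.366  0.385  0.612]
top 419.0767556659388 419.0767556659388 271.61252114314703 205.99277647927497 0.0053907525227715036 [[0.023, -0.999, 0.03], [-0.984, -0.028, -0.175], [0.175, -0.025, -0.984]] [0.036 0.597 0.825]
```

View pics/top0.png

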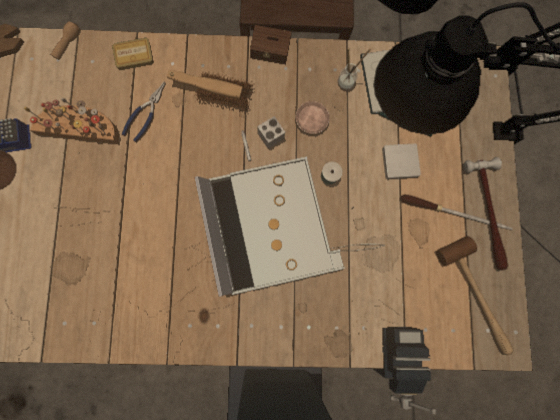

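View pics/scene0.png

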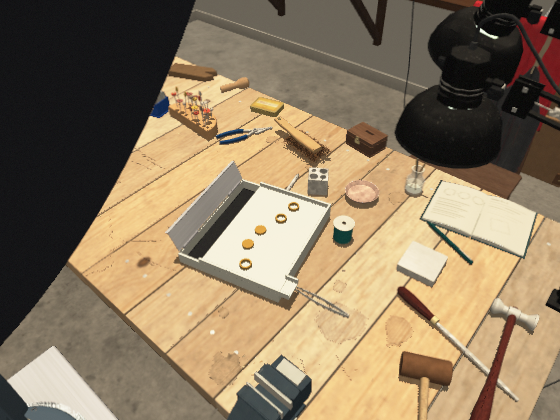

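View crop.

Top view: the rings are at (278,181), (279,200) and (291,265), and the discs at (273,225) and (277,245). The trough is on the left (+y), with the flap leaning outward at about px 200–235. The scene view confirms this. I'll zoom in to get the tray corners and piece centres.

```bash
cat > h.py <<'E'
import numpy as np,cv2
from station import observe, imaging, r
def ray(c,u,v):
    x,y=(u-c["cx"])/c["fx"],(v-c["cy"])/c["fy"]
    a,b=x,y
    for _ in range(5):
        f=1+c["k1"]*(a*a+b*b); a,b=x/f,y/f
    R=np.array(c["R"]);return -R.T@np.array(c["t"]),R.T@np.array([a,b,1])
def onz(c,u,v,z):
    o,d=ray(c,u,v);return o+d*(z-o[2])/d[2]
def proj(c,X):
    p=np.array(c["R"])@np.array(X)+np.array(c["t"]);a,b=p[:2]/p[2];f=1+c["k1"]*(a*a+b*b)
    return c["fx"]*a*f+c["cx"],c["fy"]*b*f+c["cy"]
def brass(c,roi):
    h=cv2.cvtColor(c["img"],cv2.COLOR_RGB2HSV);m=((h[...,1]>95)&(h[...,0]<30)&(h[...,2]>60)).astype(np.uint8)
    k=np.zeros_like(m);x0,y0,x1,y1=roi;k[y0:y1,x0:x1]=m[y0:y1,x0:x1]
    out=[]
    for q in cv2.findContours(k,cv2.RETR_EXTERNAL,cv2.CHAIN_APPROX_NONE)[0]:
        if len(q)<12: continue
        x,y,w,hh=cv2.boundingRect(q)
        f=np.zeros_like(m);cv2.drawContours(f,[q],-1,1,-1)
        out.append((x+w/2-.5,y+hh/2-.5,w,hh,round(m[f>0].mean(),2)))
    return out
E
python3 - <<'E'
from h import *
c=imaging.capture("top")
for b in brass(c,(245,165,322,278)): print(b,onz(c,b[0],b[1],.035).round(4))
im=c["img"][148:298,195:350,::-1]
cv2.imwrite("pics/z1.png",cv2.resize(im,None,fx=4,fy=4,interpolation=cv2.INTER_CUBIC))
s=imaging.capture("scene")
for b in brass(s,(225,195,305,275)): print(b,onz(s,b[0],b[1],.034).round(4))
cv2.imwrite("pics/z2.png",cv2.resize(s["img"][155:305,160:360,::-1],None,fx=4,fy=4,interpolation=cv2.INTER_CUBIC))
E
```

```text
(316.5, 276.0, 10, 3, np.float64(1.0)) [ 0.4535 -0.0454  0.035 ]
(291.0, 264.0, 11, 11, np.float64(0.42)) [0.477  0.0081 0.035 ]
(276.0, 245.0, 11, 11, np.float64(1.0)) [0.5157 0.0402 0.035 ]
(273.0, 224.0, 11, 11, np.float64(1.0)) [0.56   0.0475 0.035 ]
(279.0, 200.0, 11, 11, np.float64(0.47)) [0.6121 0.0358 0.035 ]
(278.0, 179.5, 11, 10, np.float64(0.4)) [0.6571 0.0389 0.035 ]
(315.5, 188.0, 12, 47, np.float64(0.99)) [ 0.6408 -0.0424  0.035 ]
(252.0, 166.5, 15, 4, np.float64(0.97)) [0.6844 0.0958 0.035 ]
(300.0, 267.0, 9, 15, np.float64(1.0)) [ 0.5374 -0.0779  0.034 ]
(245.0, 263.5, 13, 12, np.float64(0.68)) [0.477  0.0068 0.034 ]
(247.5, 243.5, 12, 10, np.float64(1.0)) [0.5168 0.0382 0.034 ]
(260.0, 229.5, 11, 10, np.float64(1.0)) [0.5607 0.045  0.034 ]
(280.5, 218.0, 12, 9, np.float64(0.72)) [0.6125 0.0346 0.034 ]
(293.0, 206.0, 11, 9, np.float64(0.74)) [0.6573 0.0377 0.034 ]
```

View pics/z1.png

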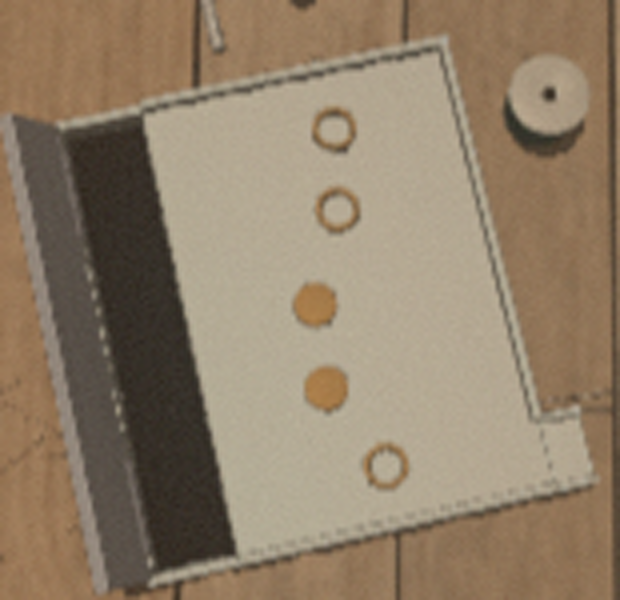

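View pics/z2.png

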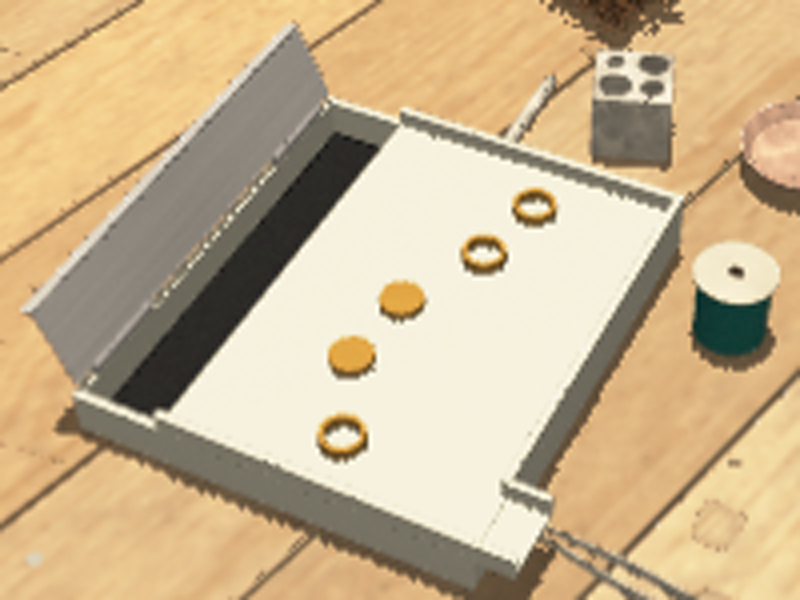

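```bash
cat >> h.py <<'E'
def top(u,v): return 195+(u+.5)/4-.5,148+(v+.5)/4-.5
def scn(u,v): return 160+(u+.5)/4-.5,155+(v+.5)/4-.5
E
python3 - <<'E'
from h import *
c=imaging.capture("top");s=imaging.capture("scene")
P=lambda u,v,z:onz(c,*top(u,v),z)
S=lambda u,v,z:onz(s,*scn(u,v),z)
A,B=P(145,113,.03),P(235,555,.03)
print("edge top",A,B,np.linalg.norm(A-B))
A2,B2=S(400,125,.03),S(170,411,.03)
print("edge scene",A2,B2,np.linalg.norm(A2-B2))
C=P(447,38,.04);C2=S(682,198,.04);print("corner(126,-110)",C,C2)
th=[np.degrees(np.arctan2(*(a-b)[[1,0]])) for a,b in((A,B),(A2,B2))];print(th)
t=np.radians(np.mean(th));ex=np.array([np.cos(t),np.sin(t),0]);ey=np.array([-ex[1],ex[0],0])
O=(A+B)/2*.5+(A2+B2)/2*.5-ey*.061;O[2]=0
print("O",O,"corner in tray",(C-O)@ex,(C-O)@ey,(C2-O)@ex,(C2-O)@ey)
for n,q in dict(r1=(278,179.5),r2=(279,200),d2=(273,224),d1=(276,245),r3=(291,264)).items():
    p=onz(c,*q,.035)-O;print(n,(p@ex).round(4),(p@ey).round(4))
# flap edge: two ray triangulation in tray y-z, ends
def tri(r1,r2):
    (o1,d1),(o2,d2)=r1,r2;M=np.c_[d1,-d2];k=np.linalg.lstsq(M,o2-o1,rcond=None)[0];p=o1+d1*k[0];q=o2+d2*k[1];return (p+q)/2,np.linalg.norm(p-q)
for a,b in(((10,116),(296,25)),((101,590),(28,308))):
    p,e=tri(ray(c,*top(*a)),ray(s,*scn(*b)));q=p-O;print("flap edge end",q@ex,q@ey,q[2],e)
print(th,ex,ey)
E
```

```text
edge top [0.6633338  0.14103936 0.03      ] [0.42931479 0.08509792 0.03      ] 0.24061243546041133
edge scene [0.66333725 0.14029354 0.03      ] [0.43659931 0.08324051 0.03      ] 0.23380577631428634
corner(126,-110) [ 0.70770327 -0.02157132  0.04      ] [ 0.7073483  -0.02313242  0.04      ]
[np.float64(13.444070795278812), np.float64(14.12386164516988)]
O [0.56268025 0.05317457 0.        ] corner in tray 0.1230374222891066 -0.10714671400039544 0.12232071896688655 -0.10857828406207043
r1 0.0883 -0.0364
r2 0.0439 -0.0286
d2 -0.0039 -0.0049
d1 -0.0487 -0.0014
r3 -0.094 -0.0234
flap edge end 0.12009642243222804 0.12728371108227332 0.07719272977317199 0.002841144238259802
flap edge end -0.12312681069915983 0.1286760570405455 0.07709302150990965 0.0016359831825338562
[np.float64(13.444070795278812), np.float64(14.12386164516988)] [0.97120099 0.23826168 0.        ] [-0.23826168  0.97120099  0.        ]
```

move_arm --jaw 0 --targets '[{"dx": 4, "dy": -2.6, "wz": 5}, {"dx": 8, "dy": -5.2, "wz": 10.8}, {"dx": 11.4, "dy": -7.5, "wz": 10.8}, {"dx": 14.8, "dy": -9.7, "wz": 10.8}, {"dx": 18.2, "dy": -11.9, "wz": 10.8}]'

```text
schema error: expected keys dx, dy, dz, wx, wy, wz
```

```bash
cat >> h.py <<'E'
th=np.radians(13.6);O=np.array([.5597,.0538,0])
T=np.array([[np.cos(th),-np.sin(th),0],[np.sin(th),np.cos(th),0],[0,0,1]])
def go(x,y,ztip):
    "tool-frame shift in cm to tray x,y (m) with fingertip height ztip; and turn to tray axes"
    s=observe();R=np.array(s["orientation"]);g=O+T@np.array([x,y,0]);g[2]=ztip+.011
    Rg=T@np.diag([1,-1,-1.]);w=cv2.Rodrigues(R.T@Rg)[0].ravel()
    p=T.T@(np.array(s["tool_pos"])-O)
    print("t",s["time"],"tray",p.round(4),"w",s["grip_width"],"F",np.round(s["wrist_force"],1),"shift cm",(R.T@(g-s["tool_pos"])*100).round(2),"turn",np.degrees(w).round(2))
E
python3 -c "
from h import *
go(.091,-.078,.09)"
```

```text
t 0.3 tray [-0.4295 -0.5834  0.242 ] w 0.08513036643396728 F [0.4 1.  0.4] shift cm [ 60.64 -39.82  14.12] turn [-0.04  0.   10.86]
```

move_arm --jaw 0 --targets '[{"dx": 3.4, "dy": -2.2, "dz": 0, "wx": 0, "wy": 0, "wz": 5}, {"dx": 6.8, "dy": -4.4, "dz": 0, "wx": 0, "wy": 0, "wz": 10.8}, {"dx": 10.2, "dy": -6.7, "dz": 0, "wx": 0, "wy": 0, "wz": 10.8}, {"dx": 13.6, "dy": -8.9, "dz": 0, "wx": 0, "wy": 0, "wz": 10.8}, {"dx": 17, "dy": -11.1, "dz": 0, "wx": 0, "wy": 0, "wz": 10.8}]'

```text
time: 0.72
tool_pos: [0.3889, -0.4411, 0.2421]
orientation: [[0.972, 0.236, -0.0], [0.236, -0.972, 0.0], [-0.0, -0.0, -1.0]]
wrist_force: [0.8, -1.1, -0.0]
grip_width: 0.026
```

```bash
python3 -c "
from h import *
go(.091,-.078,.09)"
```

```text
t 0.7167 tray [-0.2824 -0.4408  0.2421] w 0.02599014714474394 F [ 0.8 -1.1 -0. ] shift cm [ 37.37 -36.25  14.13] turn [-0.03  0.    0.04]
```

move_arm --targets '[{"dx": 2.8, "dy": -2.7, "dz": 0, "wx": 0, "wy": 0, "wz": 0}, {"dx": 5.6, "dy": -5.4, "dz": 0, "wx": 0, "wy": 0, "wz": 0}, {"dx": 8.4, "dy": -8.2, "dz": 0, "wx": 0, "wy": 0, "wz": 0}, {"dx": 11.2, "dy": -10.9, "dz": 0, "wx": 0, "wy": 0, "wz": 0}, {"dx": 14, "dy": -13.6, "dz": 0, "wx": 0, "wy": 0, "wz": 0}]'

```text
time: 1.13
tool_pos: [0.4936, -0.2741, 0.2425]
orientation: [[0.972, 0.236, 0.0], [0.236, -0.972, 0.0], [0.0, 0.0, -1.0]]
wrist_force: [0.1, -1.0, 0.0]
grip_width: 0.0001
```

move_arm --targets '[{"dx": 2.6, "dy": -2.5, "dz": 0.5, "wx": 0, "wy": 0, "wz": 0}, {"dx": 5.2, "dy": -5.0, "dz": 1.5, "wx": 0, "wy": 0, "wz": 0}, {"dx": 7.8, "dy": -7.5, "dz": 3, "wx": 0, "wy": 0, "wz": 0}, {"dx": 10.4, "dy": -10, "dz": 4.5, "wx": 0, "wy": 0, "wz": 0}, {"dx": 13, "dy": -12.5, "dz": 6, "wx": 0, "wy": 0, "wz": 0}]'

```text
time: 1.55
tool_pos: [0.5912, -0.1206, 0.1822]
orientation: [[0.972, 0.236, 0.001], [0.236, -0.972, -0.0], [0.001, 0.0, -1.0]]
wrist_force: [-0.5, 0.6, 0.1]
grip_width: 0.0
```

```bash
python3 -c "
from h import *
go(.091,-.078,.07)"
```

```text
t 1.55 tray [-0.0104 -0.1769  0.1822] w 4.868733538277222e-05 F [-0.5  0.6  0.1] shift cm [10.13 -9.89 10.12] turn [ 0.03 -0.06  0.03]
```

move_arm --targets '[{"dx": 2.5, "dy": -2.5, "dz": 1, "wx": 0, "wy": 0, "wz": 0}, {"dx": 5, "dy": -5, "dz": 2.5, "wx": 0, "wy": 0, "wz": 0}, {"dx": 7.7, "dy": -7.5, "dz": 4.5, "wx": 0, "wy": 0, "wz": 0}, {"dx": 10.1, "dy": -9.9, "dz": 7, "wx": 0, "wy": 0, "wz": 0}, {"dx": 10.1, "dy": -9.9, "dz": 10.1, "wx": 0, "wy": 0, "wz": 0}]'

```text
time: 1.97
tool_pos: [0.6706, 0.0095, 0.0823]
orientation: [[0.97, 0.245, 0.009], [0.245, -0.97, 0.007], [0.01, -0.004, -1.0]]
wrist_force: [0.4, 1.4, -0.7]
grip_width: 0.0002
```

Run:
```python
from h import *
go(.091,-.078,.032)
for n in("top","scene"):
    c=imaging.capture(n); im=c["img"][148:298,195:350,::-1] if n=="top" else c["img"][155:305,160:360,::-1]
    cv2.imwrite(f"pics/a_{n}.png",cv2.resize(im,None,fx=4,fy=4,interpolation=cv2.INTER_CUBIC))
```

```text
t 1.9667 tray [ 0.0974 -0.0691  0.0823] w 0.00020891668554122266 F [ 0.4  1.4 -0.7] shift cm [-0.69  0.9   3.92] turn [-0.24 -0.58  0.57]
```

View pics/a_scene.png

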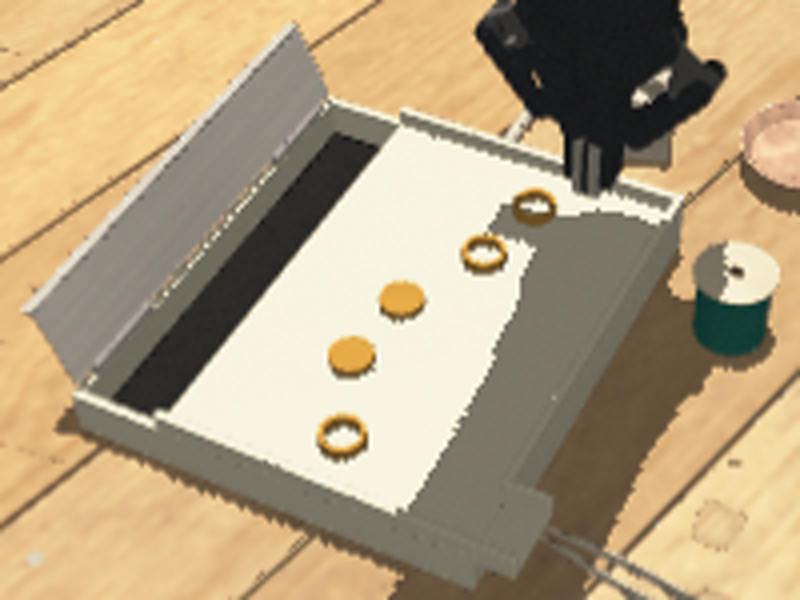

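The closed fingers at crop (590,190) are behind band 1 at (535,205) and clear of the rim. The pieces have not moved. I'll correct the overshoot and go down.

move_arm --targets '[{"dx": -0.7, "dy": 0.9, "dz": 0.8, "wx": 0, "wy": 0, "wz": 0.5}, {"dx": -0.7, "dy": 0.9, "dz": 1.8, "wx": 0, "wy": 0, "wz": 0.5}, {"dx": -0.7, "dy": 0.9, "dz": 2.8, "wx": -0.2, "wy": -0.5, "wz": 0.5}, {"dx": -0.7, "dy": 0.9, "dz": 3.5, "wx": -0.2, "wy": -0.5, "wz": 0.5}, {"dx": -0.7, "dy": 0.9, "dz": 3.8, "wx": -0.2, "wy": -0.5, "wz": 0.5}]'

```text
time: 2.48
tool_pos: [0.6581, -0.01, 0.041]
orientation: [[0.973, 0.229, -0.018], [0.229, -0.973, -0.007], [-0.019, 0.003, -1.0]]
wrist_force: [-11.1, -3.0, 36.7]
grip_width: 0.0002
```

```bash
python3 -c "
from h import *
go(.091,.0515,.0325)"
```

```text
t 2.4833 tray [ 0.0806 -0.0851  0.041 ] w 0.00016299967421866635 F [-11.1  -3.   36.7] shift cm [  0.95 -13.67  -0.31] turn [ 0.16  1.07 -0.34]
```

The delta was stale because the arm settled during the captures, so the tip touched the plate. I'll lift slightly and re-centre.

move_arm --targets '[{"dx": 0, "dy": 0, "dz": -0.5, "wx": 0, "wy": 0, "wz": 0}, {"dx": 0.6, "dy": -0.6, "dz": -0.4, "wx": 0.1, "wy": 1, "wz": -0.3}, {"dx": 1, "dy": -0.8, "dz": -0.3, "wx": 0.1, "wy": 1, "wz": -0.3}, {"dx": 1, "dy": -0.8, "dz": -0.3, "wx": 0.1, "wy": 1, "wz": -0.3}]'

```text
time: 2.82
tool_pos: [0.6665, 0.0018, 0.0435]
orientation: [[0.972, 0.236, -0.0], [0.236, -0.972, -0.0], [-0.0, 0.0, -1.0]]
wrist_force: [-0.4, 0.1, -0.4]
grip_width: 0.0
```

```bash
python3 -c "
from h import *
go(.091,.0515,.0325)"
```

```text
t 2.8167 tray [ 0.0916 -0.0757  0.0435] w 3.7252459225235145e-05 F [-0.4  0.1 -0.4] shift cm [ -0.05 -12.72  -0.  ] turn [0.   0.01 0.06]
```

move_arm --targets '[{"dx": 0, "dy": -1, "dz": 0, "wx": 0, "wy": 0, "wz": 0}, {"dx": 0, "dy": -2, "dz": 0, "wx": 0, "wy": 0, "wz": 0}, {"dx": 0, "dy": -3, "dz": 0, "wx": 0, "wy": 0, "wz": 0}, {"dx": 0, "dy": -4, "dz": 0, "wx": 0, "wy": 0, "wz": 0}, {"dx": 0, "dy": -5, "dz": 0, "wx": 0, "wy": 0, "wz": 0}]'

```text
time: 3.23
tool_pos: [0.6542, 0.0522, 0.0433]
orientation: [[0.971, 0.237, -0.001], [0.237, -0.971, 0.0], [-0.001, -0.0, -1.0]]
wrist_force: [0.8, -0.1, 0.2]
grip_width: 0.0001
```

move_arm --targets '[{"dx": 0, "dy": -1, "dz": 0, "wx": 0, "wy": 0, "wz": 0}, {"dx": 0, "dy": -2, "dz": 0, "wx": 0, "wy": 0, "wz": 0}, {"dx": 0, "dy": -3, "dz": 0, "wx": 0, "wy": 0, "wz": 0}, {"dx": 0, "dy": -4, "dz": 0, "wx": 0, "wy": 0, "wz": 0}, {"dx": 0, "dy": -5, "dz": 0, "wx": 0, "wy": 0, "wz": 0}]'

```text
time: 3.65
tool_pos: [0.642, 0.1017, 0.0434]
orientation: [[0.971, 0.237, -0.001], [0.237, -0.971, 0.0], [-0.0, -0.0, -1.0]]
wrist_force: [0.7, -0.5, -0.1]
grip_width: -0.0001
```

```bash
python3 -c "
from h import *
go(.091,.0515,.0325)
c=imaging.capture('scene');s=observe();go(.091,.0515,.0325)
for b in brass(c,(225,170,325,275)): print(b,(T.T@(onz(c,b[0],b[1],.034)-O)).round(4))
cv2.imwrite('pics/b.png',cv2.resize(c['img'][155:305,160:360,::-1],None,fx=4,fy=4,interpolation=cv2.INTER_CUBIC))
"
```

```text
t 3.65 tray [0.0913 0.0272 0.0434] w -7.89129580779592e-05 F [ 0.7 -0.5 -0.1] shift cm [-0.03 -2.43 -0.01] turn [-0.02  0.03  0.13]
t 3.7 tray [0.0914 0.0304 0.0435] w 0.0003226042175700933 F [-0.5  1.5  1.1] shift cm [-0.03 -2.11  0.  ] turn [-0.15  0.02  0.3 ]
(245.0, 263.5, 13, 12, np.float64(0.72)) [-0.0914 -0.0262  0.034 ]
(247.5, 243.5, 12, 10, np.float64(1.0)) [-0.0454 -0.0051  0.034 ]
(310.0, 250.0, 29, 49, np.float64(1.0)) [-0.006  -0.1222  0.034 ]
(260.0, 229.5, 11, 10, np.float64(1.0)) [-0.0011 -0.0088  0.034 ]
(280.5, 218.5, 12, 10, np.float64(0.77)) [ 0.0455 -0.0318  0.034 ]
(258.0, 194.0, 7, 9, np.float64(1.0)) [0.0915 0.0473 0.034 ]
(301.5, 185.0, 46, 31, np.float64(0.99)) [ 0.1613 -0.0258  0.034 ]
(277.5, 174.0, 6, 9, np.float64(1.0)) [0.1721 0.0404 0.034 ]
(244.5, 175.0, 12, 11, np.float64(1.0)) [0.1353 0.1073 0.034 ]
```

move_arm --targets '[{"dx": 0, "dy": -0.7, "dz": 0, "wx": 0, "wy": 0, "wz": 0}, {"dx": 0, "dy": -1.4, "dz": 0, "wx": 0, "wy": 0, "wz": 0}, {"dx": 0, "dy": -2.1, "dz": 0, "wx": 0, "wy": 0, "wz": 0}, {"dx": 0, "dy": -2.4, "dz": 0, "wx": 0, "wy": 0, "wz": 0}, {"dx": 0, "dy": -2.4, "dz": 0, "wx": 0, "wy": 0, "wz": 0}]'

```text
time: 4.12
tool_pos: [0.6353, 0.1294, 0.0436]
orientation: [[0.97, 0.242, -0.001], [0.242, -0.97, 0.003], [-0.0, -0.003, -1.0]]
wrist_force: [-0.1, -0.3, 0.9]
grip_width: -0.0002
```

move_arm --targets '[{"dx": 0, "dy": 1, "dz": -0.5, "wx": 0, "wy": 0, "wz": 0}, {"dx": 0, "dy": 2, "dz": -2, "wx": 0, "wy": 0, "wz": 0}, {"dx": -1, "dy": 4, "dz": -4, "wx": 0, "wy": 0, "wz": 0}, {"dx": -2.5, "dy": 6.5, "dz": -4, "wx": 0, "wy": 0, "wz": 0}, {"dx": -3.5, "dy": 9, "dz": -4, "wx": 0, "wy": 0, "wz": 0}]'

```text
time: 4.53
tool_pos: [0.6236, 0.0313, 0.0851]
orientation: [[0.97, 0.241, 0.002], [0.241, -0.97, 0.002], [0.002, -0.002, -1.0]]
wrist_force: [-0.2, -0.2, -0.5]
grip_width: 0.0002
```

```bash
python3 -c "
from h import *
c=imaging.capture('top');go(.046,-.072,.06)
for b in brass(c,(215,165,322,278)): print(b,(T.T@(onz(c,b[0],b[1],.034)-O)).round(4))
cv2.imwrite('pics/c.png',cv2.resize(c['img'][148:298,195:350,::-1],None,fx=4,fy=4,interpolation=cv2.INTER_CUBIC))
"
```

```text
t 4.5833 tray [ 0.0536 -0.0453  0.084 ] w -7.545109957352473e-06 F [-1.7 -6.3 -0.4] shift cm [-0.75  2.67  1.31] turn [ 0.19  0.13 -0.16]
(291.0, 264.0, 11, 11, np.float64(0.43)) [-0.0912 -0.0251  0.034 ]
(276.0, 245.0, 11, 11, np.float64(1.0)) [-0.0459 -0.0029  0.034 ]
(273.5, 224.0, 10, 11, np.float64(1.0)) [-0.0013 -0.0073  0.034 ]
(220.5, 192.5, 12, 12, np.float64(0.75)) [0.0888 0.0892 0.034 ]
(252.0, 166.5, 15, 4, np.float64(0.97)) [0.1313 0.0115 0.034 ]
(229.0, 170.5, 29, 12, np.float64(1.0)) [0.1328 0.062  0.034 ]
```

View pics/c.png

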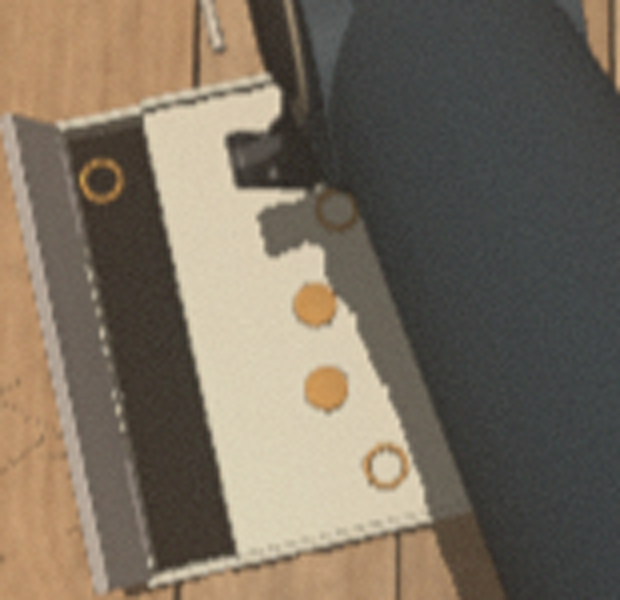

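Band 1 lies flat in the trough at crop (100,180), and the others are unmoved. Band 2 is next.

move_arm --targets '[{"dx": -0.4, "dy": 1.3, "dz": 0, "wx": 0, "wy": 0, "wz": 0}, {"dx": -0.8, "dy": 2.6, "dz": 0, "wx": 0, "wy": 0, "wz": 0}, {"dx": -0.8, "dy": 3, "dz": 0, "wx": 0, "wy": 0, "wz": 0}, {"dx": -0.8, "dy": 3, "dz": 1, "wx": 0, "wy": 0, "wz": 0}, {"dx": -0.8, "dy": 3, "dz": 2, "wx": 0, "wy": 0, "wz": 0}]'

```text
time: 5.0
tool_pos: [0.6224, -0.0081, 0.064]
orientation: [[0.973, 0.233, 0.0], [0.233, -0.973, -0.003], [-0.0, 0.003, -1.0]]
wrist_force: [0.0, -0.0, -0.8]
grip_width: -0.0001
```

```bash
python3 -c "
from h import *
go(.046,-.072,.0325)
"
```

```text
t 5.0 tray [ 0.0464 -0.0749  0.064 ] w -0.00011500651255325336 F [ 0.  -0.  -0.8] shift cm [-0.04 -0.3   2.05] turn [ 0.16  0.03 -0.15]
```

move_arm --targets '[{"dx": 0, "dy": 0, "dz": 1, "wx": 0, "wy": 0, "wz": 0}, {"dx": 0, "dy": 0, "dz": 1.7, "wx": 0.1, "wy": 0, "wz": -0.1}, {"dx": 0, "dy": 0, "dz": 2, "wx": 0.1, "wy": 0, "wz": -0.1}, {"dx": 0, "dy": -0.5, "dz": 2, "wx": 0.1, "wy": 0, "wz": -0.1}, {"dx": 0, "dy": -1.5, "dz": 2, "wx": 0.1, "wy": 0, "wz": -0.1}]'

```text
time: 5.42
tool_pos: [0.6189, 0.0059, 0.0435]
orientation: [[0.973, 0.233, -0.001], [0.233, -0.973, -0.002], [-0.001, 0.002, -1.0]]
wrist_force: [-0.4, -0.5, 0.9]
grip_width: -0.0001
```

move_arm --targets '[{"dx": 0, "dy": -1, "dz": 0, "wx": 0, "wy": 0, "wz": 0}, {"dx": 0, "dy": -2, "dz": 0, "wx": 0, "wy": 0, "wz": 0}, {"dx": 0, "dy": -3, "dz": 0, "wx": 0, "wy": 0, "wz": 0}, {"dx": 0, "dy": -4, "dz": 0, "wx": 0, "wy": 0, "wz": 0}, {"dx": 0, "dy": -5, "dz": 0, "wx": 0, "wy": 0, "wz": 0}]'

```text
time: 5.83
tool_pos: [0.6071, 0.0559, 0.0438]
orientation: [[0.972, 0.233, 0.0], [0.233, -0.972, -0.002], [-0.0, 0.002, -1.0]]
wrist_force: [0.8, 0.1, -0.4]
grip_width: -0.0002
```

```bash
python3 -c "
from h import *
go(.046,.0515,.0325)
"
```

```text
t 5.8333 tray [ 0.0466 -0.0091  0.0438] w -0.0002261726093816497 F [ 0.8  0.1 -0.4] shift cm [-0.07 -6.06  0.02] turn [ 0.09  0.02 -0.1 ]
```

move_arm --targets '[{"dx": 0, "dy": -1, "dz": 0, "wx": 0, "wy": 0, "wz": 0}, {"dx": 0, "dy": -2, "dz": 0, "wx": 0, "wy": 0, "wz": 0}, {"dx": 0, "dy": -3, "dz": 0, "wx": 0, "wy": 0, "wz": 0}, {"dx": 0, "dy": -3.8, "dz": 0, "wx": 0, "wy": 0, "wz": 0}, {"dx": 0, "dy": -4.5, "dz": 0, "wx": 0, "wy": 0, "wz": 0}]'

```text
time: 6.25
tool_pos: [0.5963, 0.1008, 0.0437]
orientation: [[0.972, 0.234, -0.0], [0.234, -0.972, -0.002], [-0.0, 0.002, -1.0]]
wrist_force: [0.1, -0.6, 0.3]
grip_width: 0.0002
```

move_arm --targets '[{"dx": 0, "dy": -0.6, "dz": 0, "wx": 0, "wy": 0, "wz": 0}, {"dx": 0, "dy": -1.2, "dz": 0, "wx": 0, "wy": 0, "wz": 0}, {"dx": 0, "dy": -1.7, "dz": 0, "wx": 0, "wy": 0, "wz": 0}, {"dx": 0, "dy": -1.9, "dz": 0, "wx": 0, "wy": 0, "wz": 0}, {"dx": 0, "dy": -1.9, "dz": 0, "wx": 0, "wy": 0, "wz": 0}]'

```text
time: 6.67
tool_pos: [0.5917, 0.1199, 0.0436]
orientation: [[0.972, 0.235, -0.0], [0.235, -0.972, -0.001], [-0.0, 0.001, -1.0]]
wrist_force: [-0.9, 0.4, -1.4]
grip_width: -0.0001
```

```bash
python3 -c "
from h import *
go(-.0915,-.075,.09)
"
```

```text
t 6.6667 tray [0.0467 0.0567 0.0436] w -0.00012136520861859911 F [-0.9  0.4 -1.4] shift cm [-13.82  13.19  -5.71] turn [ 0.07  0.02 -0.03]
```

move_arm --targets '[{"dx": 0, "dy": 0.5, "dz": -1, "wx": 0, "wy": 0, "wz": 0}, {"dx": 0, "dy": 1, "dz": -3, "wx": 0, "wy": 0, "wz": 0}, {"dx": -1.5, "dy": 3, "dz": -5, "wx": 0, "wy": 0, "wz": 0}, {"dx": -4, "dy": 5.5, "dz": -5.7, "wx": 0, "wy": 0, "wz": 0}, {"dx": -6.5, "dy": 8, "dz": -5.7, "wx": 0, "wy": 0, "wz": 0}]'

```text
time: 7.08
tool_pos: [0.5491, 0.0259, 0.1037]
orientation: [[0.972, 0.235, 0.006], [0.235, -0.972, -0.001], [0.005, 0.002, -1.0]]
wrist_force: [-0.3, -1.1, -0.5]
grip_width: 0.0002
```

move_arm --targets '[{"dx": -2, "dy": 1.5, "dz": 0, "wx": 0, "wy": 0, "wz": 0}, {"dx": -4, "dy": 3, "dz": 0, "wx": 0, "wy": 0, "wz": 0}, {"dx": -5.8, "dy": 4.4, "dz": 0, "wx": 0, "wy": 0, "wz": 0}, {"dx": -7, "dy": 5.2, "dz": 0, "wx": 0, "wy": 0, "wz": 0}, {"dx": -7, "dy": 5.2, "dz": 0, "wx": 0, "wy": 0, "wz": 0}]'

```text
time: 7.5
tool_pos: [0.4912, -0.0446, 0.1037]
orientation: [[0.973, 0.23, 0.004], [0.23, -0.973, -0.003], [0.003, 0.004, -1.0]]
wrist_force: [-0.4, 0.4, -0.8]
grip_width: 0.0
```

```bash
python3 -c "
from h import *
c=imaging.capture('top')
go(-.0915,-.075,.0325)
for b in brass(c,(215,165,322,278)): print(b,(T.T@(onz(c,b[0],b[1],.034)-O)).round(4))
cv2.imwrite('pics/d.png',cv2.resize(c['img'][148:298,195:350,::-1],None,fx=4,fy=4,interpolation=cv2.INTER_CUBIC))
"
```

```text
t 7.55 tray [-0.0876 -0.078   0.104 ] w -2.4461696315467134e-05 F [ 0.9 -0.3 -0.3] shift cm [-0.43 -0.32  6.04] turn [ 0.17 -0.32 -0.18]
(290.0, 264.0, 9, 11, np.float64(1.0)) [-0.0907 -0.023   0.034 ]
(276.0, 245.0, 11, 11, np.float64(1.0)) [-0.0459 -0.0029  0.034 ]
(273.5, 224.0, 10, 11, np.float64(1.0)) [-0.0013 -0.0073  0.034 ]
(225.5, 212.0, 12, 13, np.float64(0.75)) [0.0451 0.087  0.034 ]
(220.5, 193.0, 12, 13, np.float64(0.76)) [0.0878 0.0894 0.034 ]
(315.5, 188.0, 12, 47, np.float64(0.99)) [ 0.0563 -0.1128  0.034 ]
(257.0, 165.5, 7, 2, np.float64(1.0)) [0.1313 0.0004 0.034 ]
(229.0, 170.5, 29, 12, np.float64(1.0)) [0.1328 0.062  0.034 ]
```

move_arm --targets '[{"dx": -0.4, "dy": -0.2, "dz": 1.5, "wx": 0.1, "wy": -0.3, "wz": -0.2}, {"dx": -0.4, "dy": -0.3, "dz": 3, "wx": 0.1, "wy": -0.3, "wz": -0.2}, {"dx": -0.4, "dy": -0.3, "dz": 4.3, "wx": 0.1, "wy": -0.3, "wz": -0.2}, {"dx": -0.4, "dy": -0.3, "dz": 5, "wx": 0.1, "wy": -0.3, "wz": -0.2}, {"dx": -0.4, "dy": -0.3, "dz": 5, "wx": 0.1, "wy": -0.3, "wz": -0.2}]'

```text
time: 7.97
tool_pos: [0.4887, -0.0395, 0.0528]
orientation: [[0.971, 0.237, -0.001], [0.237, -0.971, -0.0], [-0.001, 0.0, -1.0]]
wrist_force: [0.0, 0.1, -0.0]
grip_width: -0.0002
```

```bash
python3 -c "
from h import *
go(-.0915,-.065,.0325)
"
```

```text
t 7.9667 tray [-0.0909 -0.074   0.0528] w -0.0002495058023379203 F [ 0.   0.1 -0. ] shift cm [-0.05 -0.9   0.93] turn [0.   0.07 0.12]
```

move_arm --targets '[{"dx": 0, "dy": 0, "dz": 0.5, "wx": 0, "wy": 0, "wz": 0}, {"dx": 0, "dy": 0, "dz": 0.9, "wx": 0, "wy": 0, "wz": 0}, {"dx": 0, "dy": -0.6, "dz": 0.9, "wx": 0, "wy": 0, "wz": 0}, {"dx": 0, "dy": -1.5, "dz": 0.9, "wx": 0, "wy": 0, "wz": 0}, {"dx": 0, "dy": -2.5, "dz": 0.9, "wx": 0, "wy": 0, "wz": 0}]'

```text
time: 8.38
tool_pos: [0.4828, -0.0145, 0.0441]
orientation: [[0.972, 0.237, -0.001], [0.237, -0.972, -0.0], [-0.001, 0.0, -1.0]]
wrist_force: [-0.0, -0.5, 0.2]
grip_width: -0.0006
```

move_arm --targets '[{"dx": 0, "dy": -1, "dz": 0, "wx": 0, "wy": 0, "wz": 0}, {"dx": 0, "dy": -2, "dz": 0, "wx": 0, "wy": 0, "wz": 0}, {"dx": 0, "dy": -3, "dz": 0, "wx": 0, "wy": 0, "wz": 0}, {"dx": 0, "dy": -4, "dz": 0, "wx": 0, "wy": 0, "wz": 0}, {"dx": 0, "dy": -5, "dz": 0, "wx": 0, "wy": 0, "wz": 0}]'

```text
time: 8.8
tool_pos: [0.4707, 0.0353, 0.0442]
orientation: [[0.972, 0.237, -0.0], [0.237, -0.972, -0.0], [-0.0, 0.0, -1.0]]
wrist_force: [0.9, -0.0, -0.3]
grip_width: 0.0001
```

```bash
python3 -c "
from h import *
go(-.0915,.0525,.0325)
"
```

```text
t 8.8 tray [-0.0909  0.003   0.0442] w 6.0697754461785925e-05 F [ 0.9 -0.  -0.3] shift cm [-0.06 -4.95  0.07] turn [0.   0.02 0.11]
```

move_arm --targets '[{"dx": 0, "dy": -1, "dz": 0, "wx": 0, "wy": 0, "wz": 0}, {"dx": 0, "dy": -2, "dz": 0, "wx": 0, "wy": 0, "wz": 0}, {"dx": 0, "dy": -2.8, "dz": 0, "wx": 0, "wy": 0, "wz": 0}, {"dx": 0, "dy": -3.5, "dz": 0, "wx": 0, "wy": 0, "wz": 0}, {"dx": 0, "dy": -4.1, "dz": 0, "wx": 0, "wy": 0, "wz": 0}]'

```text
time: 9.22
tool_pos: [0.4608, 0.076, 0.0442]
orientation: [[0.971, 0.238, -0.0], [0.238, -0.971, -0.0], [-0.0, 0.0, -1.0]]
wrist_force: [-0.1, -0.5, -0.3]
grip_width: 0.0
```

move_arm --targets '[{"dx": 0, "dy": -0.5, "dz": 0, "wx": 0, "wy": 0, "wz": 0}, {"dx": 0, "dy": -0.9, "dz": 0, "wx": 0, "wy": 0, "wz": 0}, {"dx": 0, "dy": -1.1, "dz": 0, "wx": 0, "wy": 0, "wz": 0}, {"dx": 0, "dy": -1.2, "dz": 0, "wx": 0, "wy": 0, "wz": 0}]'

```text
time: 9.55
tool_pos: [0.4579, 0.0878, 0.0441]
orientation: [[0.971, 0.238, -0.0], [0.238, -0.971, -0.0], [-0.0, 0.0, -1.0]]
wrist_force: [0.9, -0.5, 0.9]
grip_width: -0.0003
```

move_arm --targets '[{"dx": 0, "dy": 0.5, "dz": -1, "wx": 0, "wy": 0, "wz": 0}, {"dx": 0, "dy": 1, "dz": -3, "wx": 0, "wy": 0, "wz": 0}, {"dx": 0, "dy": 2, "dz": -5.5, "wx": 0, "wy": 0, "wz": 0}, {"dx": 0, "dy": 4, "dz": -8, "wx": 0, "wy": 0, "wz": 0}, {"dx": 0, "dy": 6, "dz": -10, "wx": 0, "wy": 0, "wz": 0}]'

```text
time: 9.97
tool_pos: [0.4727, 0.0288, 0.1466]
orientation: [[0.971, 0.238, 0.002], [0.238, -0.971, 0.0], [0.002, 0.0, -1.0]]
wrist_force: [0.4, -0.0, 0.6]
grip_width: -0.0008
```

```bash
python3 -c "
from h import *
c=imaging.capture('scene')
go(-.0,.1,.15)
for b in brass(c,(180,165,322,278)): print(b,(T.T@(onz(c,b[0],b[1],.034)-O)).round(4))
cv2.imwrite('pics/e.png',cv2.resize(c['img'][155:305,160:360,::-1],None,fx=4,fy=4,interpolation=cv2.INTER_CUBIC))
"
```

```text
t 10.0167 tray [-0.0883 -0.0092  0.1498] w 0.0001368756175383304 F [ 2.1 -3.   2.1] shift cm [  8.8  -10.95  -1.09] turn [ 0.24 -0.46 -0.2 ]
(197.5, 269.5, 36, 16, np.float64(0.99)) [-0.1439  0.0463  0.034 ]
(198.0, 249.5, 13, 12, np.float64(0.85)) [-0.1022  0.0737  0.034 ]
(247.5, 243.5, 12, 10, np.float64(1.0)) [-0.0454 -0.0051  0.034 ]
(308.0, 254.0, 27, 47, np.float64(1.0)) [-0.017  -0.1229  0.034 ]
(260.0, 229.5, 11, 10, np.float64(1.0)) [-0.0011 -0.0088  0.034 ]
(242.5, 192.0, 6, 5, np.float64(1.0)) [0.0822 0.0814 0.034 ]
(284.0, 181.0, 75, 33, np.float64(1.0)) [0.1564 0.0157 0.034 ]
(190.5, 189.5, 22, 50, np.float64(1.0)) [0.0379 0.1906 0.034 ]
```

View pics/e.png

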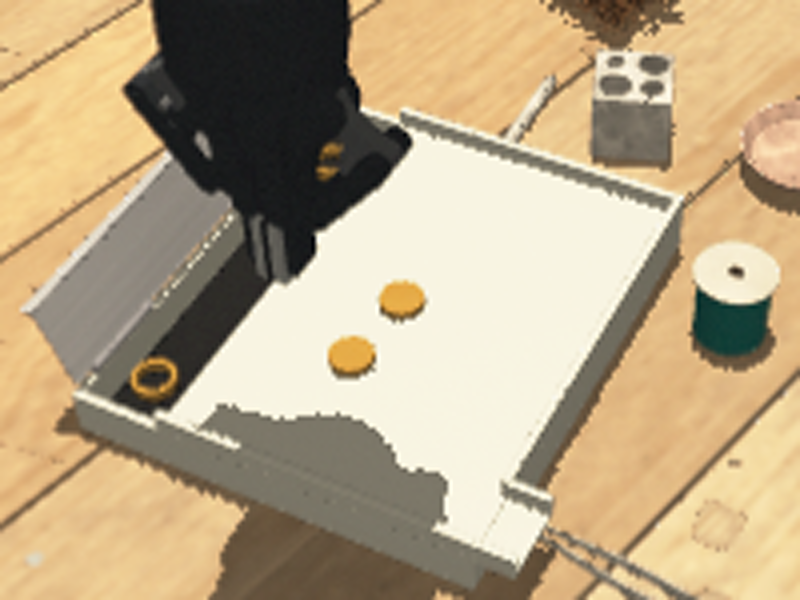

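All three bands are in the trough: the latest at crop (155,378), and the first two seen earlier. The discs are unmoved. Next I go over and behind the flap.

move_arm --targets '[{"dx": 1.7, "dy": -3.3, "dz": 0, "wx": 0, "wy": 0, "wz": 0}, {"dx": 3.4, "dy": -6.7, "dz": 0, "wx": 0, "wy": 0, "wz": 0}, {"dx": 5.1, "dy": -10, "dz": 0, "wx": 0, "wy": 0, "wz": 0}, {"dx": 6.8, "dy": -13.4, "dz": 0, "wx": 0, "wy": 0, "wz": 0}, {"dx": 8.3, "dy": -16.4, "dz": 0, "wx": 0, "wy": 0, "wz": 0}]'

```text
time: 10.43
tool_pos: [0.5194, 0.2044, 0.1506]
orientation: [[0.973, 0.231, 0.01], [0.231, -0.973, -0.002], [0.009, 0.004, -1.0]]
wrist_force: [1.2, -0.3, -0.7]
grip_width: -0.0
```

move_arm --targets '[{"dx": 0.4, "dy": -0.6, "dz": 0, "wx": 0, "wy": 0, "wz": 0}, {"dx": 0.4, "dy": -0.6, "dz": 1, "wx": 0, "wy": 0, "wz": 0}, {"dx": 0.4, "dy": -0.6, "dz": 2, "wx": 0, "wy": 0, "wz": 0}, {"dx": 0.4, "dy": -0.6, "dz": 2.5, "wx": 0, "wy": 0, "wz": 0}]'

```text
time: 10.77
tool_pos: [0.5211, 0.2078, 0.1236]
orientation: [[0.974, 0.228, 0.007], [0.228, -0.974, -0.005], [0.005, 0.006, -1.0]]
wrist_force: [0.2, -0.6, 0.1]
grip_width: 0.0003
```

```bash
python3 -c "
from h import *
c=imaging.capture('top')
go(-.0,.168,.06)
for b in brass(c,(205,185,322,278)): print(b,(T.T@(onz(c,b[0],b[1],.015)-O)).round(4))
cv2.imwrite('pics/f.png',cv2.resize(c['img'][148:298,175:330,::-1],None,fx=4,fy=4,interpolation=cv2.INTER_CUBIC))
"
```

```text
t 10.8167 tray [-0.0018  0.1586  0.1229] w -6.810807940355347e-05 F [-0.7 -0.3 -1.3] shift cm [ 0.15 -0.97  5.19] turn [ 0.36 -0.22 -0.43]
(316.0, 276.0, 11, 3, np.float64(1.0)) [-0.1267 -0.0731  0.015 ]
(238.0, 273.0, 11, 9, np.float64(1.0)) [-0.0854  0.0874  0.015 ]
(276.0, 245.0, 11, 11, np.float64(1.0)) [-0.0445 -0.004   0.015 ]
(207.0, 245.5, 5, 16, np.float64(1.0)) [-0.0145  0.1404  0.015 ]
(273.5, 224.0, 10, 11, np.float64(1.0)) [ 0.0011 -0.0085  0.015 ]
(225.5, 212.0, 12, 13, np.float64(0.73)) [0.0485 0.0878 0.015 ]
(219.5, 192.5, 12, 12, np.float64(0.74)) [0.0936 0.0923 0.015 ]
(318.0, 198.0, 7, 27, np.float64(0.97)) [ 0.0369 -0.1164  0.015 ]
```

View pics/f.png

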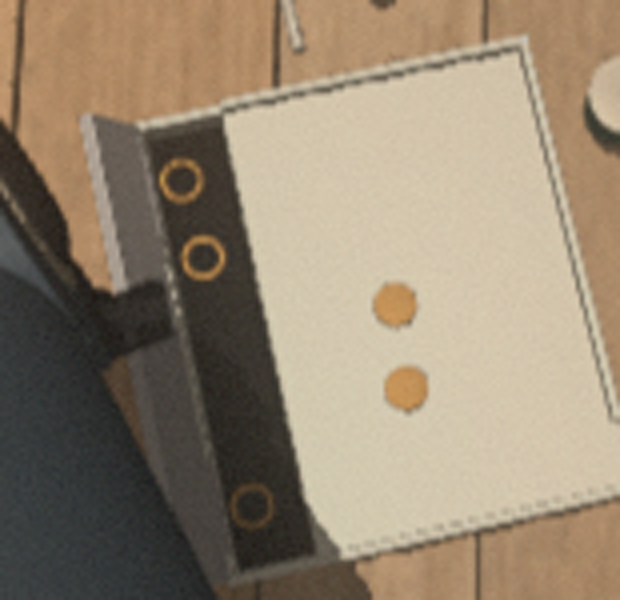

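All three bands lie flat in the trough at crop (180,180), (203,258) and (252,505). The discs are unmoved at (395,305) and (407,388), and the flap is still open. I'll lower the fingers behind the flap.

move_arm --targets '[{"dx": 0.1, "dy": -1, "dz": 0.5, "wx": 0.3, "wy": -0.2, "wz": -0.4}, {"dx": 0.1, "dy": -1, "dz": 2, "wx": 0.3, "wy": -0.2, "wz": -0.4}, {"dx": 0.1, "dy": -1, "dz": 3.5, "wx": 0.3, "wy": -0.2, "wz": -0.4}, {"dx": 0.1, "dy": -1, "dz": 4.7, "wx": 0.3, "wy": -0.2, "wz": -0.4}, {"dx": 0.1, "dy": -1, "dz": 5.1, "wx": 0.3, "wy": -0.2, "wz": -0.4}]'

```text
time: 11.23
tool_pos: [0.5185, 0.216, 0.0698]
orientation: [[0.972, 0.234, -0.003], [0.234, -0.972, -0.003], [-0.003, 0.002, -1.0]]
wrist_force: [-0.9, 0.5, -0.5]
grip_width: -0.0
```

```bash
python3 -c "
from h import *
go(-.0,.1145,.06)"
```

```text
t 11.2333 tray [-0.0019  0.1674  0.0698] w -1.9718294918863063e-05 F [-0.9  0.5 -0.5] shift cm [ 0.2   5.29 -0.11] turn [ 0.1   0.19 -0.08]
```

move_arm --targets '[{"dx": 0, "dy": 0.8, "dz": 0, "wx": 0, "wy": 0, "wz": 0}, {"dx": 0, "dy": 1.6, "dz": 0, "wx": 0, "wy": 0, "wz": 0}, {"dx": 0, "dy": 2.4, "dz": 0, "wx": 0, "wy": 0, "wz": 0}, {"dx": 0, "dy": 3.2, "dz": 0, "wx": 0, "wy": 0, "wz": 0}, {"dx": 0, "dy": 4, "dz": 0, "wx": 0, "wy": 0, "wz": 0}]'

```text
time: 11.65
tool_pos: [0.5287, 0.1763, 0.0707]
orientation: [[0.972, 0.233, -0.001], [0.233, -0.972, -0.002], [-0.002, 0.002, -1.0]]
wrist_force: [-1.1, 0.8, 0.7]
grip_width: 0.0006
```

move_arm --targets '[{"dx": 0, "dy": 0.7, "dz": -0.1, "wx": 0, "wy": 0, "wz": 0}, {"dx": 0, "dy": 1.4, "dz": -0.2, "wx": 0, "wy": 0, "wz": 0}, {"dx": 0, "dy": 2.1, "dz": -0.2, "wx": 0, "wy": 0, "wz": 0}]'

```text
time: 11.9
tool_pos: [0.534, 0.155, 0.0731]
orientation: [[0.973, 0.233, -0.0], [0.233, -0.973, -0.002], [-0.001, 0.002, -1.0]]
wrist_force: [-0.4, -0.1, -1.3]
grip_width: 0.0002
```

```bash
python3 -c "
from h import *
go(-.0,.1045,.0595)"
```

```text
t 11.9 tray [-0.0012  0.1044  0.0731] w 0.00016372350049544696 F [-0.4 -0.1 -1.3] shift cm [ 0.12 -0.01  0.26] turn [ 0.09  0.05 -0.15]
```

move_arm --targets '[{"dx": 0, "dy": 0.7, "dz": 0.6, "wx": 0, "wy": 0, "wz": 0}, {"dx": 0, "dy": 1.2, "dz": 1.2, "wx": 0, "wy": 0, "wz": 0}, {"dx": 0, "dy": 1.6, "dz": 1.7, "wx": 0, "wy": 0, "wz": 0}, {"dx": 0, "dy": 2, "dz": 2.1, "wx": 0, "wy": 0, "wz": 0}, {"dx": 0, "dy": 2.3, "dz": 2.4, "wx": 0, "wy": 0, "wz": 0}]'

```text
time: 12.32
tool_pos: [0.5388, 0.132, 0.0482]
orientation: [[0.973, 0.233, -0.002], [0.233, -0.973, -0.002], [-0.002, 0.002, -1.0]]
wrist_force: [-0.6, 0.5, 0.4]
grip_width: -0.0001
```

```bash
python3 -c "
from h import *
go(-.0,.0775,.035)
c=imaging.capture('scene')
cv2.imwrite('pics/g.png',cv2.resize(c['img'][155:305,160:360,::-1],None,fx=4,fy=4,interpolation=cv2.INTER_CUBIC))
go(-.0,.0775,.035)"
```

```text
t 12.3167 tray [-0.0019  0.081   0.0482] w -0.00011690112105121633 F [-0.6  0.5  0.4] shift cm [0.19 0.34 0.22] turn [ 0.1   0.14 -0.15]
t 12.3667 tray [-0.0021  0.0802  0.0478] w -0.00020121434411540437 F [-1.4 -0.6 -0.7] shift cm [0.21 0.27 0.18] turn [ 0.13  0.18 -0.2 ]
```

View pics/g.png

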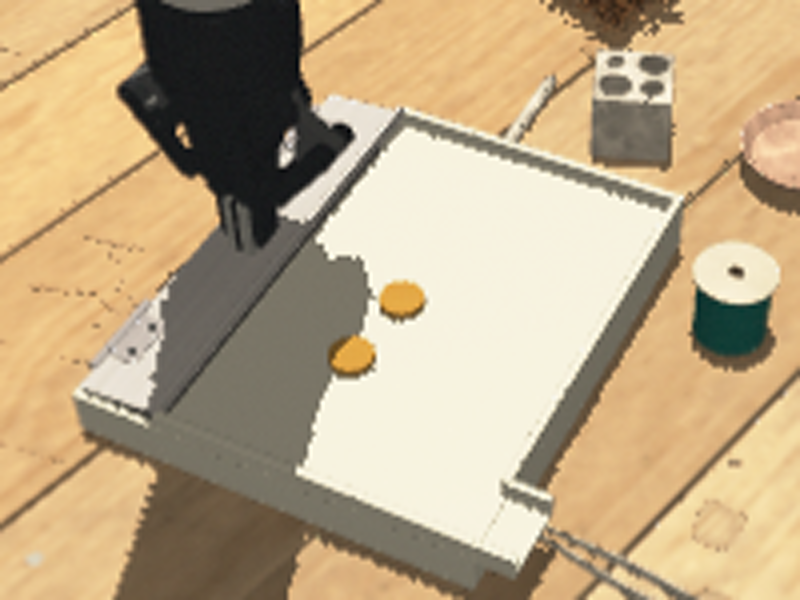

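The flap is nearly flat, with the fingers on it at crop (245,240). I'll press it home gently.

move_arm --targets '[{"dx": 0, "dy": 0.3, "dz": 0, "wx": 0, "wy": 0, "wz": 0}, {"dx": 0, "dy": 0.5, "dz": 0.05, "wx": 0, "wy": 0, "wz": 0}, {"dx": 0, "dy": 0.5, "dz": 0.15, "wx": 0, "wy": 0, "wz": 0}, {"dx": 0, "dy": 0.5, "dz": 0.2, "wx": 0, "wy": 0, "wz": 0}, {"dx": 0, "dy": 0.5, "dz": 0.25, "wx": 0, "wy": 0, "wz": 0}]'

```text
time: 12.78
tool_pos: [0.5401, 0.1262, 0.0458]
orientation: [[0.973, 0.232, -0.002], [0.232, -0.973, -0.004], [-0.003, 0.003, -1.0]]
wrist_force: [-2.7, -1.8, 8.6]
grip_width: 0.0003
```

```bash
python3 -c "
from h import *
go(-.0,.0775,.035)"
```

```text
t 12.7833 tray [-0.0021  0.0749  0.0458] w 0.00033425317279064075 F [-2.7 -1.8  8.6] shift cm [ 0.21 -0.26 -0.02] turn [ 0.17  0.18 -0.2 ]
```

move_arm --targets '[{"dx": 0, "dy": 0, "dz": 0.1, "wx": 0, "wy": 0, "wz": 0}, {"dx": 0, "dy": 0, "dz": 0.15, "wx": 0, "wy": 0, "wz": 0}, {"dx": 0, "dy": 0, "dz": 0.15, "wx": 0, "wy": 0, "wz": 0}]'

```text
time: 13.03
tool_pos: [0.5401, 0.1262, 0.0458]
orientation: [[0.973, 0.232, -0.002], [0.232, -0.973, -0.004], [-0.003, 0.004, -1.0]]
wrist_force: [-2.8, -1.7, 10.8]
grip_width: -0.0001
```

```bash
python3 -c "
from h import *
go(-.0,.0775,.035)"
```

```text
t 13.0333 tray [-0.0021  0.075   0.0458] w -5.915931468895738e-05 F [-2.8 -1.7 10.8] shift cm [ 0.21 -0.25 -0.02] turn [ 0.21  0.18 -0.19]
```

move_arm --targets '[{"dx": 0, "dy": 0, "dz": 0.2, "wx": 0, "wy": 0, "wz": 0}, {"dx": 0, "dy": 0, "dz": 0.3, "wx": 0, "wy": 0, "wz": 0}, {"dx": 0, "dy": 0, "dz": 0.3, "wx": 0, "wy": 0, "wz": 0}]'

```text
time: 13.28
tool_pos: [0.5401, 0.1262, 0.0456]
orientation: [[0.973, 0.232, -0.002], [0.232, -0.973, -0.006], [-0.003, 0.005, -1.0]]
wrist_force: [-7.3, -2.8, 22.1]
grip_width: 0.0001
```

move_arm --targets '[{"dx": 0, "dy": 0, "dz": -0.8, "wx": 0, "wy": 0, "wz": 0}, {"dx": 0, "dy": 0, "dz": -3, "wx": 0, "wy": 0, "wz": 0}, {"dx": 0, "dy": 0, "dz": -6, "wx": 0, "wy": 0, "wz": 0}, {"dx": 0, "dy": -2, "dz": -9.5, "wx": 0, "wy": 0, "wz": 0}, {"dx": 0, "dy": -4.5, "dz": -12, "wx": 0, "wy": 0, "wz": 0}]'

```text
time: 13.7
tool_pos: [0.5311, 0.1693, 0.1681]
orientation: [[0.974, 0.228, 0.001], [0.228, -0.974, -0.006], [-0.001, 0.006, -1.0]]
wrist_force: [0.7, 1.0, 0.4]
grip_width: -0.0004
```

move_arm --targets '[{"dx": 0, "dy": -3, "dz": -1, "wx": 0, "wy": 0, "wz": 0}, {"dx": 0, "dy": -6, "dz": -2, "wx": 0, "wy": 0, "wz": 0}, {"dx": 0, "dy": -8, "dz": -2, "wx": 0, "wy": 0, "wz": 0}, {"dx": 0, "dy": -9, "dz": -2, "wx": 0, "wy": 0, "wz": 0}, {"dx": 0, "dy": -9, "dz": -2, "wx": 0, "wy": 0, "wz": 0}]'

```text
time: 14.12
tool_pos: [0.5093, 0.2599, 0.1877]
orientation: [[0.973, 0.232, 0.0], [0.232, -0.973, -0.004], [-0.001, 0.004, -1.0]]
wrist_force: [0.2, 0.3, 0.5]
grip_width: -0.0
```

```bash
python3 -c "
from h import *
c=imaging.capture('scene')
cv2.imwrite('pics/i.png',cv2.resize(c['img'][155:305,160:360,::-1],None,fx=4,fy=4,interpolation=cv2.INTER_CUBIC))
go(-.0,.0775,.035)
for b in brass(c,(225,195,305,275)): print(b,(T.T@(onz(c,b[0],b[1],.034)-O)).round(4))
"
```

```text
t 14.1667 tray [-0.0004  0.2095  0.1872] w 0.00023973826280848935 F [ 0.1 -0.1 -0.4] shift cm [ 0.13 13.12 14.2 ] turn [ 0.36  0.08 -0.32]
(300.0, 267.0, 9, 15, np.float64(1.0)) [-0.0527 -0.1227  0.034 ]
(247.5, 243.5, 12, 10, np.float64(1.0)) [-0.0454 -0.0051  0.034 ]
(260.0, 229.5, 11, 10, np.float64(1.0)) [-0.0011 -0.0088  0.034 ]
```

View pics/i.png

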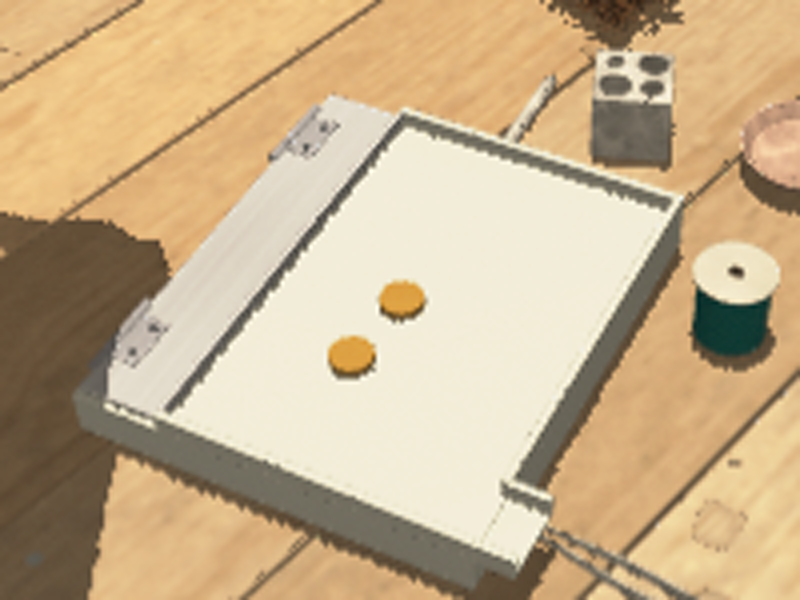

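The flap lies flat over the whole trough, from crop (330,100) to (130,400). The discs are at their original pixels (402,299) and (352,356), nothing beside the tray has moved, and the arm is clear.

```bash
python3 -c "
from station import r
print(r.close_job())"
```

```text
the job is handed in; nothing more can be done
None
```

I swept the three ring bands one at a time into the trough with closed fingers. I then swung the flap over from behind, pressed it shut, and handed the job in at about 14 s of robot time.

**Last checks**
- **Bands:** all three lay flat in the trough before I closed the flap. The closed flap hides them now, so I couldn't see them again afterwards.
- **Flap:** it looks flat along its whole length. Pressing up to about 22 N moved it only about 0.2 mm, and it stayed down once the arm let go.
- **Discs:** both are at the same pixels as at the start.
- **Things beside the tray:** the block, spool, rod and tweezers look unmoved in the last picture.
- **Arm:** it was clear of everything when I handed in.

**One slip:** on the first descent the closed fingertips pressed on the empty plate with about 37 N, because I used a position reading taken before the arm had settled. No piece was touched, and I lifted off straight away.

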